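# Put fossil specimens away in their cradles

### The job

Put the fossils away: lay each round ammonite and the oblong fern slab fully home, flat in the foam cradle whose cut-out matches its shape and size. Nest the empty cardboard box in the square red tray, and only after that stand the fossil stem upright inside the box. Let go of everything, and do not knock over the glass vial.

Things in the scene. Friction and masses are not known exactly. Their poses are not given: they have to be found in the camera images.
- ammonite_large_mid (a point): Larger ammonite: grey stone disc with a dark spiral on top, 64 mm diameter, 28 mm high, lying flat, about 210 g. The point is its centre, 14 mm above its underside; z is up.
- ammonite_small_mid (a point): Smaller ammonite: grey stone disc with a dark spiral on top, 46 mm diameter, 26 mm high, lying flat, about 110 g. The point is its centre, 13 mm above its underside; z is up.
- fern_slab_mid (a point): Fern slab: oblong grey stone block with a dark fern print on top, 84 mm long (its x) by 38 mm wide (its y) by 28 mm high, about 230 g. The point is its centre, 14 mm above its underside; z is up.
- stem_mid (a point): Fossil stem: upright grey stone column with dark rings, 31 mm diameter, 46 mm high, about 85 g. The point is its centre, 23 mm above its underside; z is up.
- box_mid (a point): Small loose open box of brown cardboard (rigid), 60 x 60 mm outside, 20 mm high, walls and floor 3 mm thick (54 x 54 mm inside), about 45 g. The point is its centre, 10 mm above its underside; x and y along its sides, z up.
- cradle_large: Fixed square red-sided tray, 104 x 104 mm, 12 mm high, filled level with pale foam (rigid); in its middle a round cut-out of 84 mm diameter, 8 mm deep (its floor 4 mm above the table). For the larger ammonite. Origin: centre of its underside, on the table; x and y along its sides.
- cradle_small: Fixed square red-sided tray, 88 x 88 mm, 12 mm high, filled level with pale foam (rigid); in its middle a round cut-out of 64 mm diameter, 8 mm deep (its floor 4 mm above the table). For the smaller ammonite. Origin: centre of its underside, on the table; x and y along its sides.
- cradle_oblong: Fixed oblong red-sided tray, 122 mm (its x) by 76 mm (its y), 12 mm high, filled level with pale foam (rigid); in its middle an oblong cut-out 102 mm along x by 56 mm along y, 8 mm deep (its floor 4 mm above the table). For the fern slab. Origin: centre of its underside, on the table.
- tray_square: Fixed empty square red tray without foam, 86 x 86 mm outside, 80 x 80 mm inside, floor 2 mm thick, rim 8 mm high. For the cardboard box. Origin: centre of its underside, on the table; x and y along its sides.
- vial_mid (a point): Glass vial with white cap and paper label, 26 mm diameter, 50 mm high, standing loose on the table; a bystander to leave standing. The point is its centre, 25 mm above its underside; z is up. Other small things on the table (putty tin, eraser, magnet, brush, hammer, bottle, loupe) and the wooden drawer of fossils along the far edge are not part of the job.
Mind the look-alikes: they are no part of the job. What is shaped like the part that bears box_mid but blue or green is not meant.

How it is judged:
By the outcome, as a careful person would: the job done as asked, in the order asked, and still so for the second after the job is handed in, with the robot touching nothing.
It also fails if it takes over 115 s, if anything falls off the work surface, if the arm or the gripper's body presses on something with over 40 N, if the wrist force passes 120 N, or if a joint passes its speed limit or range.

### The arm

A 7-joint arm with a two-finger parallel gripper is mounted at the origin on the work surface. World frame = base frame: x ahead of the robot, y to its left, z up, the work surface at z = 0. Lengths are in m, angles in rad, forces in N, time in s.
With the tool pointing down it reaches from about 0.4 to 0.9 m from the base axis. Payload 5.6 kg.
Tool frame: the origin (TCP) lies on the centre line of the jaws, within the pads' length; the fingertips stand 19 mm ahead of it and the grasp point (between the pads) is the TCP; z points along the fingers, y is the line along which they close (so a half turn about z gives the same grasp; the last joint's range is limited). The gripper opens to 92 mm and grips with 3 to 60 N. Pads are 20 mm wide; open, the fingers measure 128 mm over their backs; the gripper's body (75 mm by 189 mm) begins 69 mm behind the grasp point.
Start: joints at [1.253, 0.468, -0.012, 1.603, 0.006, 1.071, -0.056], TCP at [0.176, -0.626, 0.234] pointing down, gripper open.
Joint ranges: [-2.53, 2.53], [-0.31, 2.02], [-1.57, 1.55], [0.28, 2.44], [-1.29, 4.43], [0.15, 1.84], [-2.92, 2.92]. Speed limits (rad/s): [2.57, 2.57, 3.14, 3.14, 3.14, 3.14, 3.14].

### API

Orientations are given as a unit quaternion [x, y, z, w].
In Python, from bench import * gives the robot as it stands. The module is installed in compiled form; this text tells all that it offers.
- The arm moves only by the shell command python3 -m inch 'ROWS'. ROWS is a JSON object of lists of equal length, an entry for each row: "gripper": the opening, from -1 (shut) to 1 (fully open); "delta_pos": the shift along the tool's x, y, z in units of 400 mm (1.0 is 400 mm), a list of three; "angular": the turn, a rotation vector about the tool's x, y, z in units of pi rad (1.0 is pi rad), a list of three. A call has 1 to 12 rows; each row shifts and turns the commanded pose from where the row before left it, along the tool's axes as they then stand; what a row does not reach is not made up. A row lasts 1/10 s, in which the tool goes at most 50 mm and 8.59 degrees, less where a joint would pass 70% of its speed; a pose out of reach is approached as far as the arm can. A call with a number of a shift or a turn outside -1 to 1 is refused whole. A call with a gripper value outside its range is refused whole. The fingers move at their own pace and stop on an object; the grip force is fixed at half the most. Time passes only in rows, so rows that do not move let the fingers close. It gives the time, the measured TCP pose, the force, the opening and the grip force at its end, in the units of the state.
- get_obs(): the state, without advancing time (a new reading comes with each control period).
- capture(name): name is "scene" or "top" or "wrist"; returns a dict with "image" (384x512x3 uint8, red, green, blue), "camera_matrix" (3x3 intrinsics, pixels), "pose" (4x4, takes a point from camera to world coordinates). Camera axes: x right, y down, z forward; pixel columns grow to the right and rows downward; lengths in m; the calibration is good to about 2 mm. A picture is of the moment at which its call begins. There is no depth.
- hand_in(): hands the job in; it is judged then, once.
The state is a dict: "clock": time; "joint_pos": joint angles; "dq": joint speeds; "effort": joint torques, N m; "tcp_pos": TCP position; "tcp_rot": TCP orientation; "force": force on the tool from outside, world axes, zero at the start; "ft_torque": the same for the moment, N m; "gripper_width": finger opening in m; "gripper_force": force on a finger pad.
Only numpy, scipy, OpenCV 4.12 (cv2) and the standard library are available. Lean on these libraries where they do the work, as an engineer would, in place of code of your own. Each camera call takes 0.05 s, during which the arm holds its last target. There are 200 camera calls.

## Working session

There is one attempt and no reset: what is moved stays moved. The work goes in short steps, Python scripts to look and compute and a shell command to move; the robot and the scene stay as the last step left them, time stands still between calls to the robot, and variables do not carry over. Pictures are saved under pics/ and viewed, at most 14 in all, crops included, and the job is handed in when it is done.

```bash
mkdir -p pics; python3 - <<'E'
from bench import *
import cv2,numpy as np
print(get_obs())
for n in("scene","top"):
    c=capture(n); cv2.imwrite(f"pics/{n}0.png",c["image"][:,:,::-1]); print(n,np.round(c["camera_matrix"],1).tolist(),np.round(c["pose"],4).tolist())
    np.savez(f"{n}0.npz",**c)
E
```

```text
{'clock': 0.0, 'joint_pos': array([ 1.25299776,  0.46834443, -0.0115422 ,  1.60363917,  0.00601442,
        1.0714021 , -0.05632538]), 'dq': array([ 1.05687145e-04,  1.05999303e-03,  1.28156212e-04, -7.70641247e-05,
        3.13642343e-04, -1.64629322e-05,  2.12596108e-03]), 'effort': array([ 7.05850543e-04, -5.20580471e+01, -1.25635028e-02, -2.43750179e+01,
       -5.66960033e-02,  1.72533060e-02,  1.78898285e-04]), 'tcp_pos': array([ 0.17612251, -0.62510443,  0.23265512]), 'tcp_rot': array([ 9.90584519e-01,  1.36899730e-01, -2.00957081e-04, -8.56732972e-04]), 'force': array([ 0.33913527, -0.10459408,  0.09810259]), 'ft_torque': array([ 0.07057348, -0.04028282, -0.02536842]), 'gripper_force': 0.0, 'gripper_width': 0.09192080183971806}
scene [[380.3, 0.0, 254.9], [0.0, 380.3, 199.4], [0.0, 0.0, 1.0]] [[-0.0138, 0.8229, -0.5681, 1.0424], [0.9999, 0.0071, -0.0142, 0.0073], [-0.0076, -0.5682, -0.8228, 0.841], [0.0, 0.0, 0.0, 1.0]]
top [[362.6, 0.0, 259.6], [0.0, 362.6, 186.9], [0.0, 0.0, 1.0]] [[-0.024, -0.9982, 0.0541, 0.4098], [-0.9995, 0.0229, -0.0203, 0.0103], [0.019, -0.0545, -0.9983, 1.1559], [0.0, 0.0, 0.0, 1.0]]
```

View pics/top0.png

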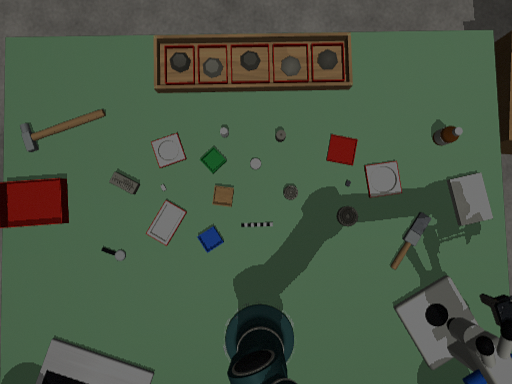

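View pics/scene0.png

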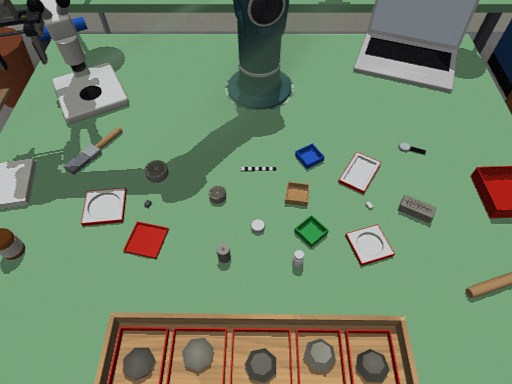

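The top view (up = +x, left = +y) shows these candidates:
- **Brown box:** (223,195). The look-alikes are green at (213,159) and blue at (210,238).
- **Ammonites:** large at (347,216), small at (290,191). Round grey or white distractors are the tin at (255,163), the vial at (224,131) and the magnet at (347,183).
- **Stem:** (280,133). It could be confused with the vial at (224,131).
- **Fern slab:** (124,182). It could be confused with the eraser at (163,187).
- **Cradles:** round at (168,150) and (382,179), oblong at (167,222).
- **Red tray:** (342,150). The large red bin at (35,202) is not it.

One close crop to check these choices.

```bash
cat > h.py <<'E'
import numpy as np, cv2
def ray(c,uv,z):
    K,P=c["camera_matrix"],c["pose"]
    d=P[:3,:3]@np.linalg.inv(K)@np.array([uv[0],uv[1],1.]); o=P[:3,3]
    return o+d*(z-o[2])/d[2]
def proj(c,p):
    P=c["pose"]; q=c["camera_matrix"]@(P[:3,:3].T@(np.asarray(p)-P[:3,3])); return q[:2]/q[2]
E
python3 - <<'E'
from h import *
c=dict(np.load("top0.npz"));im=c["image"]
cv2.imwrite("pics/topcrop.png",cv2.resize(im[110:260,100:410],None,fx=2.5,fy=2.5,interpolation=cv2.INTER_CUBIC)[:,:,::-1])
hsv=cv2.cvtColor(im,cv2.COLOR_RGB2HSV)
h,s,v=[a.astype(int) for a in cv2.split(hsv)]
g=(abs(h-65)<15)&(s>70)
bg=(~g).astype(np.uint8)
n,l,st,ce=cv2.connectedComponentsWithStats(bg[:,:],connectivity=4)
for i in range(1,n):
    x,y,w,hh,a=st[i]
    if 8<a<1500 and 60<x<470 and 90<y<270:
        m=l==i
        r=cv2.minAreaRect(np.argwhere(m)[:,::-1].astype(np.float32))
        print(np.round(ce[i],1),a,"hsv",[int(np.median(q[m])) for q in(h,s,v)],"rect",np.round(r[0],1),np.round(r[1],1),round(r[2]),"w(z=.02)",ray(c,r[0],.02).round(3)[:2])
print([hsv[y,x].tolist() for x,y in((213,159),(213,205),(300,150),(320,230),(290,191))])
E
```

```text
[ 64.3 114.4] 12 hsv [61, 69, 100] rect [ 64.5 114.5] [3. 3.] 90 w(z=.02) [0.713 0.594]
[ 69.  133.8] 11 hsv [61, 69, 100] rect [ 69. 134.] [2. 4.] 90 w(z=.02) [0.651 0.58 ]
[ 67.9 138.4] 11 hsv [61, 69, 100] rect [ 67.5 138.5] [3.6 3.6] 34 w(z=.02) [0.637 0.585]
[ 74.4 140.5] 23 hsv [62, 69, 100] rect [ 75.  140.5] [6.4 4.9] 45 w(z=.02) [0.63  0.561]
[ 69.6 146.8] 25 hsv [61, 69, 100] rect [ 69.9 146.6] [8.6 4.7] 56 w(z=.02) [0.611 0.577]
[ 67.2 150.1] 11 hsv [61, 68, 101] rect [ 67.3 150.3] [4.7 2.5] 56 w(z=.02) [0.6   0.585]
[ 73.8 159.3] 86 hsv [61, 69, 100] rect [ 74.9 159.4] [12.7 17.1] 41 w(z=.02) [0.57  0.561]
[125.1 155.3] 12 hsv [62, 68, 101] rect [125.1 155.2] [4.1 2.8] 18 w(z=.02) [0.58  0.406]
[119.3 156.7] 18 hsv [61, 68, 102] rect [119.4 156.8] [3.6 4.5] 63 w(z=.02) [0.576 0.424]
[ 79.7 170.3] 82 hsv [61, 69, 100] rect [ 80.7 170.3] [10.8 20.1] 31 w(z=.02) [0.536 0.543]
[ 88.4 183.8] 80 hsv [61, 69, 101] rect [ 88.5 184.2] [17.8  9. ] 53 w(z=.02) [0.492 0.519]
[ 92.5 195.1] 22 hsv [62, 69, 101] rect [ 92.2 195.6] [7.3 4.3] 11 w(z=.02) [0.456 0.508]
[398.7 201.3] 91 hsv
[... 3747 characters left out ...]
.9 251.7] 11 hsv [62, 68, 65] rect [308.1 251.7] [1.7 6.7] 68 w(z=.02) [ 0.266 -0.159]
[300.7 256.6] 16 hsv [61, 68, 65] rect [300.2 256.6] [4.5 5.4] 27 w(z=.02) [ 0.251 -0.134]
[280.6 257.8] 12 hsv [62, 67, 65] rect [280.5 258. ] [4. 3.] 90 w(z=.02) [ 0.249 -0.072]
[296.4 258.3] 15 hsv [62, 67, 65] rect [296.5 258.5] [4.9 3.1] 63 w(z=.02) [ 0.246 -0.122]
[ 68.7 259.5] 14 hsv [61, 69, 100] rect [ 68.5 259.5] [3. 5.] 90 w(z=.02) [0.261 0.58 ]
[275.  260.1] 11 hsv [62, 67, 65] rect [275.  259.8] [2.5 4.2] 56 w(z=.02) [ 0.243 -0.055]
[ 68.5 266.7] 30 hsv [61, 69, 100] rect [ 69.3 266.3] [6.4 7.1] 45 w(z=.02) [0.241 0.577]
[[67, 183, 85], [58, 66, 101], [62, 69, 104], [60, 67, 65], [23, 31, 66]]
```

View pics/topcrop.png

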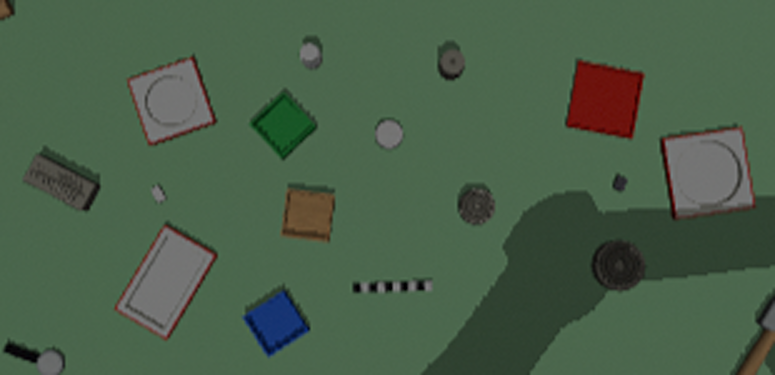

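The crop confirms the choices: the fern print slab, the brown box, ringed stem, both spiral discs and the red tray. I'll measure each one within its own region.

```bash
cat > meas.py <<'E'
from h import *
def mask(im,kind):
    h,s,v=[a.astype(int) for a in cv2.split(cv2.cvtColor(im,cv2.COLOR_RGB2HSV))]
    if kind=="red": return ((h<10)|(h>170))&(s>110)&(v>40)
    if kind=="brown": return (h>5)&(h<28)&(s>80)
    return (s<52)&(v>12)   # grey
def blob(im,kind,roi):
    x0,y0,x1,y1=roi; m=np.zeros(im.shape[:2],np.uint8)
    m[y0:y1,x0:x1]=mask(im,kind)[y0:y1,x0:x1]
    n,l,st,ce=cv2.connectedComponentsWithStats(m); i=1+np.argmax(st[1:,4])
    return cv2.convexHull(np.argwhere(l==i)[:,::-1].astype(np.float32))[:,0]
def wrect(c,kind,roi,z):
    P=np.array([ray(c,p,z)[:2] for p in blob(c["image"],kind,roi)])*1000
    r=cv2.minAreaRect(P.astype(np.float32)); return np.round(r[0],1),np.round(r[1],1),round(r[2],1)
E
python3 - <<'E'
from meas import *
c=dict(np.load("top0.npz"))
R={"largeA":("grey",347,216,18,.028),"smallA":("grey",290,191,14,.026),"slab":("grey",124,182,22,.028),"stem":("grey",280,133,12,.046),"vial":("grey",224,131,11,.05),"box":("brown",223,195,16,.02),"tray":("red",342,150,22,.008),"cL":("red",382,179,24,.012),"cS":("red",168,150,24,.012),"cO":("red",167,222,28,.012),
"tin":("grey",255,163,10,.02)}
for k,(kind,u,v,d,z) in R.items(): print(k,wrect(c,kind,(u-d,v-d,u+d,v+d),z))
E
```

```text
largeA (array([ 374.5, -283.6]), array([61.5, 59.9]), 43.4)
smallA (array([ 452.8, -108.8]), array([40.7, 43.8]), 88.4)
slab (array([493.1, 406.5]), array([89.2, 39. ]), 60.8)
stem (array([629.1, -80.7]), array([27.9, 37.5]), 88.5)
vial (array([641.1,  93.2]), array([24.6, 31.1]), 88.9)
box (array([446.8, 103.3]), array([60.9, 59.7]), 81.4)
tray (array([ 586.2, -278.8]), array([86.3, 86.4]), 77.8)
cL (array([ 482.6, -355.8]), array([103.,   3.]), 6.8)
cS (array([602.3, 230.9]), array([76.6,  8.3]), 12.5)
cO (array([363.9, 250.5]), array([ 57.7, 137.1]), 86.8)
tin (array([546.1,  -0.9]), array([33.5, 35.8]), 43.8)
```

```bash
cat > go.py <<'E'
# python3 go.py x y z(mm) yaw(deg): how far to go from here, in move units (turn first, then shift)
import sys,numpy as np
from scipy.spatial.transform import Rotation as R
from bench import get_obs
o=get_obs(); p=o["tcp_pos"]*1000; M=R.from_quat(o["tcp_rot"]).as_matrix()
yaw=np.degrees(np.arctan2(M[1,0],M[0,0]))
print("at",p.round(1),"yaw",yaw.round(1),"tilt",np.degrees(np.arccos(-M[2,2])).round(2),"j7",o["joint_pos"][6].round(2),"w",round(o["gripper_width"]*1e3,1),"t",round(o["clock"],1))
if len(sys.argv)>3:
    t=np.array(list(map(float,sys.argv[1:4]))); d=(t-p)
    ny=yaw
    if len(sys.argv)>4:
        dy=(float(sys.argv[4])-yaw+90)%180-90; ny=yaw+dy; print("turn z total",round(-dy/180,4),"rows",round(abs(dy)/8.5,1))
    a=np.radians(ny); X=np.array([np.cos(a),np.sin(a)]); Y=np.array([np.sin(a),-np.cos(a)])
    print("shift total",np.round([d[:2]@X/400,d[:2]@Y/400,-d[2]/400],4),"rows at 0.1:",round(np.linalg.norm(d)/40,1))
E
python3 go.py 374.5 -283.6 180 15.7; python3 - <<'E'
from meas import *
c=dict(np.load("top0.npz")); im=c["image"]
import meas
m0=meas.mask
meas.mask=lambda im,k:m0(im,"red")|m0(im,"grey")
for k,(u,v,d,z) in {"cL":(382,179,24,.012),"cS":(168,150,24,.012),"cO":(167,222,28,.012)}.items(): print(k,wrect(c,"",(u-d,v-d,u+d,v+d),z))
E
```

```text
at [ 176.2 -625.1  232.7] yaw 15.7 tilt 0.09 j7 -0.06 w 91.7 t 0.1
turn z total 0.0002 rows 0.0
shift total [ 0.7083 -0.6879  0.1318] rows at 0.1: 10.0
cL (array([ 489. , -406.3]), array([103.4, 104.7]), 6.9)
cS (array([595. , 273.2]), array([89.8, 88.5]), 17.7)
cO (array([367.9, 282.2]), array([ 76.4, 121.9]), 58.4)
```

```bash
python3 -m inch '{"gripper":[1,1,1,1,1,1,1,1,1,1],"delta_pos":[[0.07,-0.07,0.013],[0.07,-0.07,0.013],[0.07,-0.07,0.013],[0.07,-0.07,0.013],[0.07,-0.07,0.013],[0.07,-0.07,0.013],[0.07,-0.07,0.013],[0.07,-0.07,0.013],[0.07,-0.064,0.014],[0.078,-0.064,0.014]],"angular":[[0,0,0],[0,0,0],[0,0,0],[0,0,0],[0,0,0],[0,0,0],[0,0,0],[0,0,0],[0,0,0],[0,0,0]]}'
python3 - <<'E'
from bench import *
from h import *
c=capture("wrist");np.savez("w1.npz",**c);cv2.imwrite("pics/w1.png",c["image"][:,:,::-1]);print(np.round(c["pose"],3).tolist())
E
python3 go.py 374.5 -283.6 30 15.7
```

```text
clock: 1.1
tcp_pos: [0.3744, -0.2826, 0.1805]
tcp_rot: [0.991, 0.137, -0.0, 0.0]
force: [0.7, -0.1, 0.6]
gripper_width: 0.0919
gripper_force: 0.0
[[0.271, -0.931, -0.245, 0.443], [-0.963, -0.262, -0.068, -0.263], [-0.001, 0.254, -0.967, 0.331], [0.0, 0.0, 0.0, 1.0]]
at [ 378.2 -276.2  179.8] yaw 16.2 tilt 0.22 j7 -0.79 w 91.7 t 1.1
turn z total 0.0028 rows 0.1
shift total [-0.0138  0.0153  0.3746] rows at 0.1: 3.8
```

View pics/w1.png

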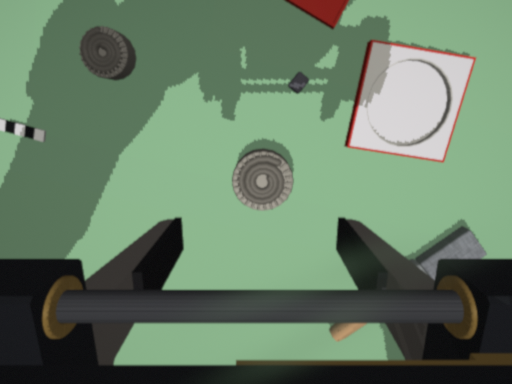

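The wrist view shows the large ammonite at (263,180), its cradle at (410,100), the small ammonite at (105,52), and the fingers to either side. I'll measure from this.

```bash
cat >> meas.py <<'E'
def disc(c,roi,z):
    (u,v),r=cv2.minEnclosingCircle(blob(c["image"],"grey",roi)); p=ray(c,(u,v),z)*1000
    return p.round(1)[:2],"d",np.round(2*np.linalg.norm(ray(c,(u+r,v),z)-ray(c,(u,v),z))*1000,1)
E
python3 - <<'E'
from meas import *
c=dict(np.load("w1.npz"))
print(disc(c,(215,140,310,217),.028),disc(c,(70,20,150,85),.026))
im=c["image"]; 
import meas; m0=meas.mask
meas.mask=lambda im,k:m0(im,"red")|m0(im,"grey")
print(wrect(c,"",(340,35,480,165),.012))
E
python3 go.py 374.5 -283.6 30 15.7
```

```text
(array([ 377.5, -284.1]), 'd', np.float64(64.0)) (array([ 454.5, -113.9]), 'd', np.float64(56.8))
(array([ 489.1, -404.1]), array([103.8, 106.4]), 6.9)
at [ 378.2 -276.2  179.8] yaw 16.2 tilt 0.22 j7 -0.79 w 91.7 t 1.1
turn z total 0.0028 rows 0.1
shift total [-0.0138  0.0153  0.3746] rows at 0.1: 3.8
```

```bash
python3 -m inch '{"gripper":[1,1,1,1,1,1,-1,-1,-1,-1,-1,-1],"delta_pos":[[-0.0085,0.018,0.07],[0,0,0.1],[0,0,0.1],[0,0,0.06],[0,0,0.0446],[0,0,0],[0,0,0],[0,0,0],[0,0,0],[0,0,0],[0,0,0],[0,0,0]],"angular":[[0,0,0],[0,0,0],[0,0,0],[0,0,0],[0,0,0],[0,0,0],[0,0,0],[0,0,0],[0,0,0],[0,0,0],[0,0,0],[0,0,0]]}'
python3 go.py 489 -404.5 100 15.7
```

```text
clock: 2.35
tcp_pos: [0.3732, -0.2918, 0.0318]
tcp_rot: [0.991, 0.137, 0.0, 0.0]
force: [-1.4, 1.9, 7.0]
gripper_width: 0.0633
gripper_force: 30.0
at [ 373.2 -291.8   31.8] yaw 15.7 tilt 0.04 j7 -0.84 w 63.3 t 2.4
turn z total 0.0003 rows 0.0
shift total [ 0.2025  0.3495 -0.1706] rows at 0.1: 4.4
```

```bash
python3 -m inch '{"gripper":[-1,-1,-1,-1,-1,-1,-1,-1,-1],"delta_pos":[[0,0,-0.05],[0,0,-0.09],[0.01,0.02,-0.03],[0.05,0.09,0],[0.05,0.09,0],[0.05,0.09,0],[0.03,0.0595,0],[0,0,0],[0,0,0]],"angular":[[0,0,0],[0,0,0],[0,0,0],[0,0,0],[0,0,0],[0,0,0],[0,0,0],[0,0,0],[0,0,0]]}'
python3 - <<'E'
from bench import *
from h import *
c=capture("wrist");np.savez("w2.npz",**c);cv2.imwrite("pics/w2.png",c["image"][:,:,::-1])
E
python3 go.py 484 -406 34 15.7
```

```text
clock: 3.25
tcp_pos: [0.4833, -0.4053, 0.0982]
tcp_rot: [0.991, 0.137, -0.001, -0.001]
force: [-1.1, 0.7, -2.4]
gripper_width: 0.0629
gripper_force: 30.0
at [ 483.  -404.8   98.3] yaw 15.8 tilt 0.12 j7 -0.75 w 63.2 t 3.3
turn z total 0.0003 rows 0.0
shift total [0.0016 0.0036 0.1607] rows at 0.1: 1.6
```

View pics/w2.png

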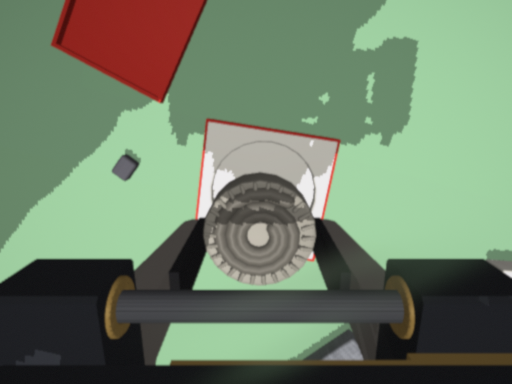

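The disc is held between the fingers with its top centre at (260,230), and the cradle is behind it. I'll work out where the disc really is relative to the tool.

```bash
python3 - <<'E'
from meas import *
c=dict(np.load("w2.npz"))
print(ray(c,(260,230),.0945)*1000)
m=mask(c["image"],"red").astype(np.uint8); print([ (ray(c,p,.012)*1000).round(1)[:2] for p in ((208,120),(339,141))])
t=np.radians(6.9); 
E
```

```text
[ 491.06501835 -402.83009193   94.5       ]
[array([ 533.7, -350. ]), array([ 545.6, -450.4])]
```

```bash
python3 -m inch '{"gripper":[-1,-1,-1,-1,-1,1,1,1,1,1],"delta_pos":[[-0.0077,0.004,0.05],[0,0,0.06],[0,0,0.03],[0,0,0.017],[0,0,0],[0,0,0],[0,0,0],[0,0,0],[0,0,-0.1],[0,0,-0.1]],"angular":[[0,0,0],[0,0,0],[0,0,0],[0,0,0],[0,0,0],[0,0,0],[0,0,0],[0,0,0],[0,0,0],[0,0,0]]}'
python3 -m inch '{"gripper":[1,1,1,1],"delta_pos":[[0,0,-0.1],[0,0,-0.1],[0,0,0],[0,0,0]],"angular":[[0,0,0],[0,0,0],[0,0,0],[0,0,0]]}'
python3 go.py 453.5 -112 200 0
python3 - <<'E'
from bench import *
from h import *
c=capture("top");np.savez("t2.npz",**c);im=c["image"]
cv2.imwrite("pics/t2.png",cv2.resize(im[110:260,100:410],None,fx=2.5,fy=2.5)[:,:,::-1])
c=capture("wrist");np.savez("w3.npz",**c);cv2.imwrite("pics/w3.png",c["image"][:,:,::-1])
E
```

```text
clock: 4.3
tcp_pos: [0.4808, -0.4075, 0.1161]
tcp_rot: [0.991, 0.137, -0.001, -0.001]
force: [1.1, -0.8, 1.1]
gripper_width: 0.0918
gripper_force: 0.0
clock: 4.7
tcp_pos: [0.4819, -0.4085, 0.1976]
tcp_rot: [0.991, 0.137, 0.001, 0.001]
force: [0.1, -0.4, -1.3]
gripper_width: 0.0917
gripper_force: 0.0
at [ 481.9 -408.5  197.6] yaw 15.7 tilt 0.17 j7 -0.72 w 91.7 t 4.7
turn z total 0.0874 rows 1.9
shift total [-0.0711 -0.7412 -0.0059] rows at 0.1: 7.4
```

View pics/w3.png

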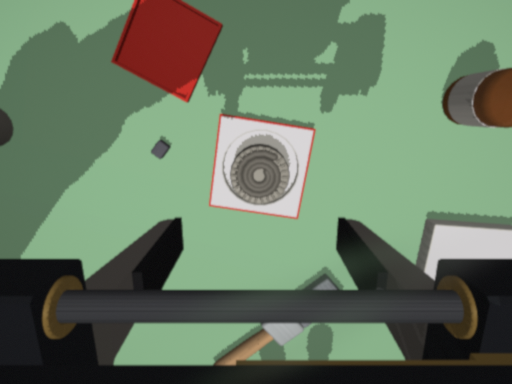

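The large ammonite is inside the cut-out, with its top at (260,175) and the cut-out centred near (261,164). I'll check numerically whether it is home.

```bash
python3 - <<'E'
from meas import *
c=dict(np.load("w3.npz"))
print("disc if home",ray(c,(260,175),.032)*1000,"cradle",np.mean([ray(c,p,.012) for p in((221,115),(314,130),(298,218),(210,206))],0)*1000)
im=c["image"][100:225,200:325]; cv2.imwrite("pics/w3c.png",cv2.resize(im,None,fx=4,fy=4,interpolation=cv2.INTER_CUBIC)[:,:,::-1])
for s in((0,-70),): pass
E
```

```text
disc if home [ 485.78435566 -406.49248308   32.        ] cradle [ 488.55440713 -406.5914281    12.        ]
```

View pics/w3c.png

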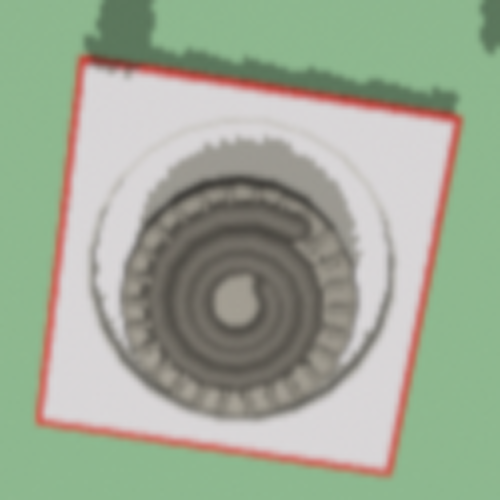

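The large ammonite lies flat in its cradle. Next is the small one.

```bash
python3 -m inch '{"gripper":[1,1,1,1,1,1,1,1,1,1],"delta_pos":[[0.016,-0.09,0],[0.016,-0.09,0.01],[0.016,-0.09,0.02],[0.016,-0.09,0.02],[0.016,-0.09,0.02],[0.016,-0.09,0.02],[0.016,-0.09,0.02],[0.02,-0.103,0.01],[0,0,0],[0,0,0]],"angular":[[0,0,0],[0,0,0],[0,0,0],[0,0,0],[0,0,0],[0,0,0],[0,0,0],[0,0,0],[0,0,0],[0,0,0]]}'
cat > wc.py <<'E'
import sys
from bench import *
from meas import *
c=capture("wrist");np.savez(sys.argv[1]+".npz",**c);cv2.imwrite(f"pics/{sys.argv[1]}.png",c["image"][:,:,::-1])
E
python3 wc.py w4; python3 - <<'E'
from meas import *
c=dict(np.load("w4.npz")); u,v=proj(c,(.4535,-.111,.026)).astype(int); print(u,v)
print(disc(c,(u-50,v-45,u+50,v+45),.026))
E
python3 go.py 453.5 -112 30 15.7
```

```text
clock: 5.8
tcp_pos: [0.4521, -0.1108, 0.1471]
tcp_rot: [0.99, 0.138, -0.001, -0.0]
force: [0.5, -0.5, 0.2]
gripper_width: 0.0918
gripper_force: 0.0
260 188
(array([ 456.2, -106.8]), 'd', np.float64(46.5))
at [ 452.4 -112.   147.4] yaw 15.7 tilt 0.09 j7 -1.24 w 91.8 t 5.8
turn z total 0.0002 rows 0.0
shift total [0.0027 0.0008 0.2935] rows at 0.1: 2.9
```

```bash
python3 -m inch '{"gripper":[1,1,1,1,1,1,-1,-1,-1,-1,-1,-1],"delta_pos":[[0.012,-0.008,0.06],[0,0,0.1],[0,0,0.08],[0,0,0.056],[0,0,0],[0,0,0],[0,0,0],[0,0,0],[0,0,0],[0,0,0],[0,0,0],[0,0,0]],"angular":[[0,0,0],[0,0,0],[0,0,0],[0,0,0],[0,0,0],[0,0,0],[0,0,0],[0,0,0],[0,0,0],[0,0,0],[0,0,0],[0,0,0]]}'
python3 go.py 595 273.2 110 15.7
```

```text
clock: 7.05
tcp_pos: [0.4566, -0.1072, 0.0299]
tcp_rot: [0.991, 0.137, 0.0, 0.0]
force: [0.4, -1.5, 1.1]
gripper_width: 0.0459
gripper_force: 0.3
at [ 456.6 -107.2   29.9] yaw 15.7 tilt 0.02 j7 -1.34 w 45.9 t 7.0
turn z total 0.0002 rows 0.0
shift total [ 0.5904 -0.822  -0.2003] rows at 0.1: 10.3
```

```bash
python3 -m inch '{"gripper":[-1,-1,-1,-1,-1,-1,-1,-1,-1,-1,-1,-1],"delta_pos":[[0,0,0],[0,0,0],[0,0,-0.1],[0,0,-0.1],[0.065,-0.09,0],[0.065,-0.09,0],[0.065,-0.09,0],[0.065,-0.09,0],[0.065,-0.09,0],[0.065,-0.09,0],[0.065,-0.09,0],[0.065,-0.09,0]],"angular":[[0,0,0],[0,0,0],[0,0,0],[0,0,0],[0,0,0],[0,0,0],[0,0,0],[0,0,0],[0,0,0],[0,0,0],[0,0,0],[0,0,0]]}'
python3 -m inch '{"gripper":[-1,-1,-1,-1],"delta_pos":[[0.065,-0.09,0],[0.005,-0.012,0],[0,0,0],[0,0,0]],"angular":[[0,0,0],[0,0,0],[0,0,0],[0,0,0]]}'
python3 wc.py w5; python3 go.py 595 273.2 33.9 15.7
```

```text
clock: 8.25
tcp_pos: [0.5786, 0.228, 0.1091]
tcp_rot: [0.991, 0.137, -0.001, 0.0]
force: [0.9, -0.2, -1.9]
gripper_width: 0.0452
gripper_force: 30.0
clock: 8.65
tcp_pos: [0.5939, 0.2715, 0.1089]
tcp_rot: [0.991, 0.136, -0.001, 0.001]
force: [0.6, -0.7, -1.3]
gripper_width: 0.045
gripper_force: 30.0
at [594.2 271.  109.1] yaw 15.6 tilt 0.13 j7 -1.95 w 44.9 t 8.7
turn z total -0.0004 rows 0.0
shift total [ 0.0033 -0.0047  0.188 ] rows at 0.1: 1.9
```

View pics/w5.png

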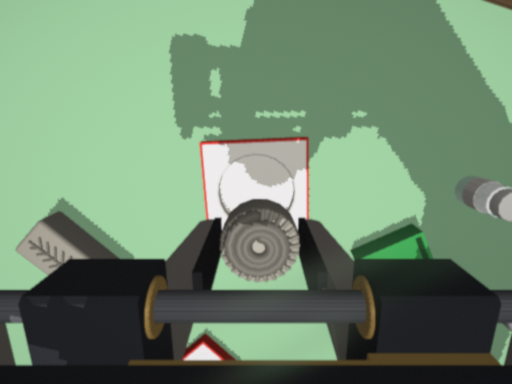

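The small disc is held at (259,245). The cradle's far rim runs (201,142)–(308,138). I'll compute the correction.

```bash
python3 - <<'E'
from meas import *
c=dict(np.load("w5.npz"))
d=ray(c,(259,245),.105)*1000
a,b=[ray(c,p,.012)[:2]*1000 for p in((201,142),(308,138))]
t=(b-a)/np.linalg.norm(b-a); n=np.array([t[1],-t[0]]); print(d,np.linalg.norm(b-a),(a+b)/2+44*n, (a+b)/2-44*n)
E
```

```text
[593.01764627 272.17483271 105.        ] 85.88530056192465 [596.47560876 275.32708563] [680.25461657 302.25435528]
```

```bash
python3 -m inch '{"gripper":[-1,-1,-1,-1,-1,-1,1,1,1,1,1,1],"delta_pos":[[0.009,-0.004,0.05],[0,0,0.07],[0,0,0.04],[0,0,0.028],[0,0,0],[0,0,0],[0,0,0],[0,0,0],[0,0,0],[0,0,-0.1],[0,0,-0.1],[0,0,0]],"angular":[[0,0,0],[0,0,0],[0,0,0],[0,0,0],[0,0,0],[0,0,0],[0,0,0],[0,0,0],[0,0,0],[0,0,0],[0,0,0],[0,0,0]]}'
python3 go.py 495 405 180 -29.2
```

```text
clock: 9.9
tcp_pos: [0.6009, 0.2781, 0.1209]
tcp_rot: [0.991, 0.137, 0.005, -0.002]
force: [-0.2, 0.9, 0.4]
gripper_width: 0.0909
gripper_force: 0.0
at [600.9 278.1 120.9] yaw 15.7 tilt 0.63 j7 -1.95 w 90.9 t 9.9
turn z total 0.2497 rows 5.3
shift total [-0.386  -0.1478 -0.1478] rows at 0.1: 4.4
```

```bash
python3 -m inch '{"gripper":[1,1,1,1,1,1,1,1,1,1,1,1],"delta_pos":[[0,0,-0.07],[0,0,0],[0,0,0],[0,0,0],[0,0,0],[0,0,0],[0.037,-0.098,0],[0.037,-0.098,0],[0.037,-0.098,0],[0.037,-0.098,0],[0,0,0],[0,0,0]],"angular":[[0,0,-0.0417],[0,0,-0.0417],[0,0,-0.0417],[0,0,-0.0417],[0,0,-0.0417],[0,0,-0.0417],[0,0,0],[0,0,0],[0,0,0],[0,0,0],[0,0,0],[0,0,0]]}'
python3 wc.py w6; python3 go.py 493 406.5 30 60.8
python3 - <<'E'
from meas import *
c=dict(np.load("w6.npz"));u,v=proj(c,(.4935,.406,.028)).astype(int); print(u,v)
print(wrect(c,"grey",(u-75,v-75,u+75,min(v+75,383)),.028))
h=cv2.cvtColor(c["image"],cv2.COLOR_RGB2HSV); print(h[v,u])
E
```

```text
clock: 11.1
tcp_pos: [0.4887, 0.4049, 0.1424]
tcp_rot: [0.862, 0.507, -0.0, 0.0]
force: [0.1, -0.3, -0.2]
gripper_width: 0.0919
gripper_force: 0.0
at [490.1 403.4 142.3] yaw 60.8 tilt 0.06 j7 -1.53 w 92.2 t 11.2
turn z total -0.0002 rows 0.0
shift total [0.0103 0.0027 0.2807] rows at 0.1: 2.8
264 188
(array([496., 413.]), array([83.7, 38.2]), 61.0)
[ 20  26 147]
```

View pics/w6.png

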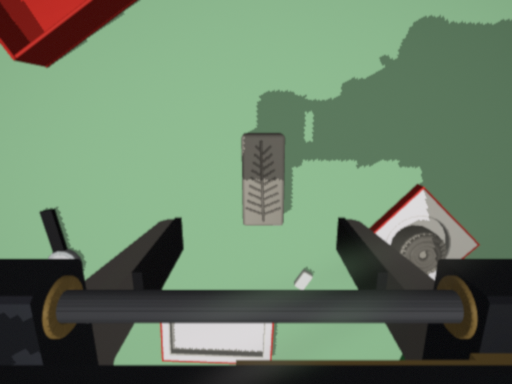

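The slab is centred at (263,180), aligned with the fingers and measuring 84x38. The small ammonite sits in its cradle at (422,250).

```bash
python3 -m inch '{"gripper":[1,1,1,1,1,1,-1,-1,-1,-1,-1,-1],"delta_pos":[[0.027,0.0035,0.05],[0,0,0.1],[0,0,0.08],[0,0,0.051],[0,0,0],[0,0,0],[0,0,0],[0,0,0],[0,0,0],[0,0,0],[0,0,0],[0,0,0]],"angular":[[0,0,0],[0,0,0],[0,0,0],[0,0,0],[0,0,0],[0,0,0],[0,0,0],[0,0,0],[0,0,0],[0,0,0],[0,0,0],[0,0,0]]}'
python3 -m inch '{"gripper":[-1,-1,-1,-1,-1,-1,-1],"delta_pos":[[0,0,0],[0,0,0],[0,0,0],[0,0,-0.05],[0,0,-0.1],[0,0,-0.06],[0,0,0]],"angular":[[0,0,0],[0,0,0],[0,0,0],[0,0,0],[0,0,0],[0,0,0],[0,0,0]]}'
python3 go.py 367.9 282.2 110 148.4
```

```text
clock: 12.35
tcp_pos: [0.4961, 0.4128, 0.0303]
tcp_rot: [0.863, 0.506, 0.0, 0.0]
force: [-0.4, -0.8, -0.0]
gripper_width: 0.0463
gripper_force: 0.0
clock: 13.05
tcp_pos: [0.4975, 0.4145, 0.1174]
tcp_rot: [0.863, 0.506, 0.003, -0.001]
force: [-0.8, 0.2, -2.3]
gripper_width: 0.0373
gripper_force: 30.0
at [497.5 414.5 117.4] yaw 60.8 tilt 0.36 j7 -1.55 w 37.3 t 13.1
turn z total -0.4868 rows 10.3
shift total [ 0.1026 -0.4515  0.0186] rows at 0.1: 4.6
```

```bash
python3 -m inch '{"gripper":[-1,-1,-1,-1,-1,-1,-1,-1,-1,-1,-1,-1],"delta_pos":[[0,0,0],[0,0,0],[0,0,0],[0,0,0],[0,0,0],[0,0,0],[0,0,0],[0,0,0],[0,0,0],[0,0,0],[0,0,0],[0,0,0]],"angular":[[0,0,-0.0443],[0,0,-0.0443],[0,0,-0.0443],[0,0,-0.0443],[0,0,-0.0443],[0,0,-0.0443],[0,0,-0.0443],[0,0,-0.0443],[0,0,-0.0443],[0,0,-0.0443],[0,0,-0.0443],[0,0,0]]}'
python3 -m inch '{"gripper":[-1,-1,-1,-1,-1,-1,-1],"delta_pos":[[0.02,-0.09,0],[0.02,-0.09,0],[0.02,-0.09,0],[0.02,-0.09,0],[0.022,-0.09,0],[0,0,0],[0,0,0]],"angular":[[0,0,0],[0,0,0],[0,0,0],[0,0,0],[0,0,0],[0,0,0],[0,0,0]]}'
python3 wc.py w7;python3 go.py 367.9 282.2 34.3 148.4
```

```text
clock: 14.25
tcp_pos: [0.4952, 0.4118, 0.1117]
tcp_rot: [0.271, 0.962, -0.001, -0.001]
force: [0.6, -0.0, -3.4]
gripper_width: 0.0379
gripper_force: 30.0
clock: 14.95
tcp_pos: [0.3671, 0.2799, 0.1138]
tcp_rot: [0.273, 0.962, -0.0, 0.0]
force: [1.0, 1.1, -2.8]
gripper_width: 0.0379
gripper_force: 30.0
at [367.8 280.9 114.1] yaw 148.3 tilt 0.04 j7 -0.25 w 37.5 t 15.0
turn z total -0.0003 rows 0.0
shift total [0.0015 0.003  0.1994] rows at 0.1: 2.0
```

View pics/w7.png

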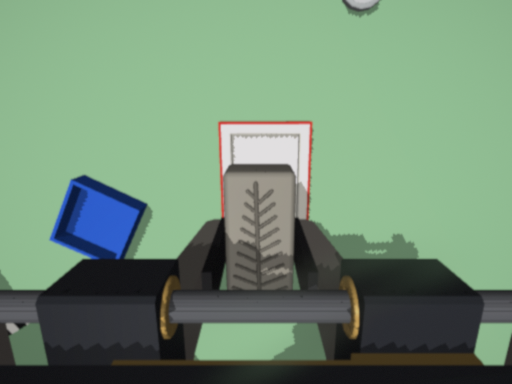

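The slab is held with its top far edge at (230,172)–(292,172). The cradle's far rim runs (219,122)–(312,122), parallel to it.

```bash
python3 - <<'E'
from meas import *
c=dict(np.load("w7.npz"))
for (p,q,z,L) in (((228,171),(293,171),.1117,42),((219,122),(312,122),.012,61)):
    a,b=[ray(c,s,z)[:2]*1000 for s in(p,q)]; t=(b-a)/np.linalg.norm(b-a); n=np.array([t[1],-t[0]])
    print(np.linalg.norm(b-a),((a+b)/2+L*n).round(1),np.degrees(np.arctan2(n[1],n[0])))
E
```

```text
33.0368950407242 [368.  280.5] -31.673015846370298
74.98889144430885 [368.8 285.2] -31.674239222383992
```

```bash
python3 -m inch '{"gripper":[-1,-1,-1,-1,-1,-1,1,1,1,1,1,1],"delta_pos":[[0.0035,0.008,0.06],[0,0,0.07],[0,0,0.04],[0,0,0.0295],[0,0,0],[0,0,0],[0,0,0],[0,0,0],[0,0,0],[0,0,-0.1],[0,0,-0.1],[0,0,-0.1]],"angular":[[0,0,0],[0,0,0],[0,0,0],[0,0,0],[0,0,0],[0,0,0],[0,0,0],[0,0,0],[0,0,0],[0,0,0],[0,0,0],[0,0,0]]}'
python3 go.py 446.8 103.3 150 81.4;python3 go.py 446.8 103.3 150 171.4
```

```text
clock: 16.2
tcp_pos: [0.3673, 0.2841, 0.1558]
tcp_rot: [0.271, 0.962, -0.0, -0.0]
force: [0.9, -0.9, -0.1]
gripper_width: 0.0833
gripper_force: 0.0
at [367.3 284.1 155.8] yaw 148.5 tilt 0.03 j7 -0.18 w 83.3 t 16.2
turn z total 0.3728 rows 7.9
shift total [-0.4173  0.264   0.0144] rows at 0.1: 4.9
at [367.3 284.1 155.8] yaw 148.5 tilt 0.03 j7 -0.18 w 83.3 t 16.2
turn z total -0.1272 rows 2.7
shift total [-0.264  -0.4173  0.0144] rows at 0.1: 4.9
```

```bash
python3 -m inch '{"gripper":[1,1,1,1,1,1,1,1,1,1,1],"delta_pos":[[0,0,0.01],[0,0,0],[0,0,0],[-0.053,-0.084,0],[-0.053,-0.084,0],[-0.053,-0.084,0],[-0.053,-0.084,0],[-0.052,-0.081,0],[0,0,0],[0,0,0],[0,0,0]],"angular":[[0,0,-0.0424],[0,0,-0.0424],[0,0,-0.0424],[0,0,0],[0,0,0],[0,0,0],[0,0,0],[0,0,0],[0,0,0],[0,0,0],[0,0,0]]}'
python3 wc.py w8;python3 go.py 446.8 103.3 29 171.4
python3 - <<'E'
from meas import *
c=dict(np.load("w8.npz"));u,v=proj(c,(.4468,.1033,.02)).astype(int); print(u,v)
print(wrect(c,"brown",(u-80,v-80,u+80,v+65),.02))
t=dict(np.load("t2.npz"))
E
```

```text
clock: 17.3
tcp_pos: [0.4467, 0.1044, 0.1506]
tcp_rot: [0.074, 0.997, 0.0, 0.0]
force: [-0.7, 0.8, 0.3]
gripper_width: 0.0918
gripper_force: 0.0
at [446.6 104.6 150.6] yaw 171.5 tilt 0.02 j7 0.56 w 92.0 t 17.4
turn z total 0.0007 rows 0.0
shift total [-0.001  -0.0033  0.3039] rows at 0.1: 3.0
257 188
(array([445.8, 105.5]), array([59.5, 60.5]), 81.5)
```

View pics/w8.png

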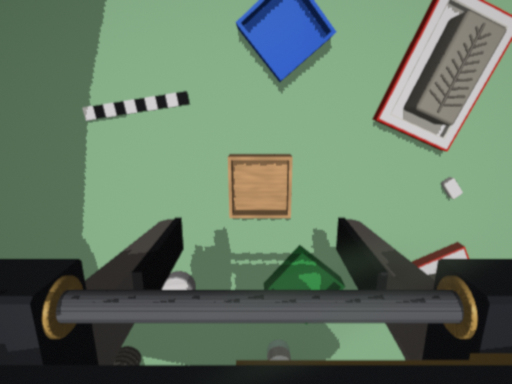

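The brown box is at (260,187), aligned with the jaws. The slab is in its cradle (upper right). The green and blue boxes are clear of the fingers.

```bash
python3 -m inch '{"gripper":[1,1,1,1,1,1,-1,-1,-1,-1,-1,-1],"delta_pos":[[0.002,0.002,0.06],[0,0,0.1],[0,0,0.08],[0,0,0.064],[0,0,0],[0,0,0],[0,0,0],[0,0,0],[0,0,0],[0,0,0],[0,0,0],[0,0,0]],"angular":[[0,0,0],[0,0,0],[0,0,0],[0,0,0],[0,0,0],[0,0,0],[0,0,0],[0,0,0],[0,0,0],[0,0,0],[0,0,0],[0,0,0]]}'
python3 -m inch '{"gripper":[-1,-1,-1,-1,-1],"delta_pos":[[0,0,-0.04],[0,0,-0.1],[0,0,-0.06],[0,0,0],[0,0,0]],"angular":[[0,0,0],[0,0,0],[0,0,0],[0,0,0],[0,0,0]]}'
python3 go.py 586.2 -278.8 110 167.8
```

```text
clock: 18.55
tcp_pos: [0.4468, 0.1041, 0.0292]
tcp_rot: [0.075, 0.997, -0.0, 0.0]
force: [-1.0, -2.8, 5.8]
gripper_width: 0.0594
gripper_force: 30.0
clock: 19.05
tcp_pos: [0.4464, 0.1037, 0.1085]
tcp_rot: [0.075, 0.997, -0.0, 0.0]
force: [-0.3, -1.0, -1.0]
gripper_width: 0.0598
gripper_force: 30.0
at [446.4 103.7 108.5] yaw 171.3 tilt 0.04 j7 0.5 w 59.8 t 19.1
turn z total 0.0197 rows 0.4
shift total [-0.5436 -0.8608 -0.0038] rows at 0.1: 10.2
```

```bash
python3 -m inch '{"gripper":[-1,-1,-1,-1,-1,-1,-1,-1,-1,-1,-1,-1],"delta_pos":[[0,0,0],[-0.054,-0.086,0],[-0.054,-0.086,0],[-0.054,-0.086,0],[-0.054,-0.086,0],[-0.054,-0.086,0],[-0.054,-0.086,0],[-0.054,-0.086,0],[-0.054,-0.086,0],[-0.054,-0.086,0],[-0.057,-0.086,0],[0,0,0]],"angular":[[0,0,0.0197],[0,0,0],[0,0,0],[0,0,0],[0,0,0],[0,0,0],[0,0,0],[0,0,0],[0,0,0],[0,0,0],[0,0,0],[0,0,0]]}'
python3 -m inch '{"gripper":[-1],"delta_pos":[[0,0,0]],"angular":[[0,0,0]]}'
python3 wc.py w9;python3 go.py 586.2 -278.8 31.5 167.8
```

```text
clock: 20.25
tcp_pos: [0.5858, -0.2846, 0.1055]
tcp_rot: [0.11, 0.994, -0.001, -0.001]
force: [0.6, 0.0, -1.6]
gripper_width: 0.0598
gripper_force: 30.0
clock: 20.35
tcp_pos: [0.5852, -0.2779, 0.1063]
tcp_rot: [0.107, 0.994, 0.001, -0.002]
force: [-0.2, 0.5, -0.7]
gripper_width: 0.0594
gripper_force: 30.0
at [ 585.4 -276.4  106.9] yaw 167.9 tilt 0.19 j7 1.2 w 59.9 t 20.4
turn z total 0.0005 rows 0.0
shift total [-0.0033 -0.0054  0.1884] rows at 0.1: 1.9
```

View pics/w9.png

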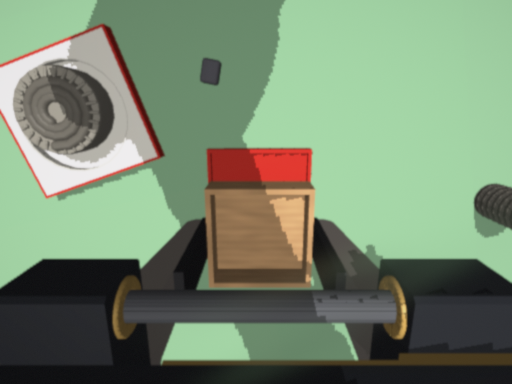

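The box's top far edge is at (206,184)–(314,184) and the tray's far rim at (207,149)–(312,149). They look parallel.

```bash
python3 - <<'E'
from meas import *
c=dict(np.load("w9.npz"))
for (p,q,z,L) in (((206,184),(314,184),.0973,30),((207,149),(312,149),.008,43)):
    a,b=[ray(c,s,z)[:2]*1000 for s in(p,q)]; t=(b-a)/np.linalg.norm(b-a); n=np.array([t[1],-t[0]])
    print(np.linalg.norm(b-a),((a+b)/2+L*n).round(1),np.degrees(np.arctan2(n[1],n[0])))
E
python3 go.py
```

```text
58.03066358180922 [ 582.5 -276.4] -12.259003300426073
85.38623359075187 [ 587.2 -277.4] -12.2473750622609
at [ 585.4 -276.4  106.9] yaw 167.9 tilt 0.19 j7 1.2 w 59.9 t 20.4
```

```bash
python3 -m inch '{"gripper":[-1,-1,-1,-1,-1,-1,-1],"delta_pos":[[-0.009,-0.002,0.05],[0,0,0.07],[0,0,0.04],[0,0,0.023],[0,0,0],[0,0,0],[0,0,0]],"angular":[[0,0,0],[0,0,0],[0,0,0],[0,0,0],[0,0,0],[0,0,0],[0,0,0]]}'
```

```text
clock: 21.1
tcp_pos: [0.5905, -0.2794, 0.0367]
tcp_rot: [0.106, 0.994, -0.0, 0.001]
force: [0.4, 0.5, -1.0]
gripper_width: 0.0597
gripper_force: 30.0
```

```bash
python3 -m inch '{"gripper":[-1,-1,-1],"delta_pos":[[0.003,0,0.0135],[0,0,0],[0,0,0]],"angular":[[0,0,0],[0,0,0],[0,0,0]]}'
python3 -m inch '{"gripper":[1,1,1,1,1,1,1],"delta_pos":[[0,0,0],[0,0,0],[0,0,0],[0,0,-0.1],[0,0,-0.1],[0,0,-0.1],[0,0,0]],"angular":[[0,0,0],[0,0,0],[0,0,0],[0,0,0],[0,0,0],[0,0,0],[0,0,0]]}'
python3 wc.py w10; python3 go.py 629 -80.7 165 167.8
python3 - <<'E'
from meas import *
c=dict(np.load("w10.npz"));print(wrect(c,"brown",(180,100,340,270),.022),wrect(c,"red",(180,100,340,270),.008))
m=np.where(mask(c["image"],"brown"));print(m[1].min(),m[1].max(),m[0].min(),m[0].max())
im=c["image"][80:280,150:400]; cv2.imwrite("pics/w10c.png",cv2.resize(im,None,fx=2.5,fy=2.5)[:,:,::-1])
E
```

```text
clock: 21.4
tcp_pos: [0.5894, -0.2794, 0.0311]
tcp_rot: [0.106, 0.994, -0.0, 0.001]
force: [2.0, -0.1, 3.4]
gripper_width: 0.0595
gripper_force: 30.0
clock: 22.1
tcp_pos: [0.5915, -0.2792, 0.1559]
tcp_rot: [0.106, 0.994, -0.001, 0.004]
force: [1.2, 0.4, 0.2]
gripper_width: 0.0918
gripper_force: 0.0
at [ 589.8 -279.3  152.8] yaw 167.8 tilt 0.26 j7 1.23 w 91.8 t 22.1
turn z total 0.0002 rows 0.0
shift total [ 0.0092  0.5059 -0.0304] rows at 0.1: 5.1
(array([ 588.6, -278.4]), array([61.1, 62.9]), 77.9) (array([ 586.6, -277.8]), array([85.7, 85.7]), 77.9)
25 511 28 365
```

View pics/w10c.png

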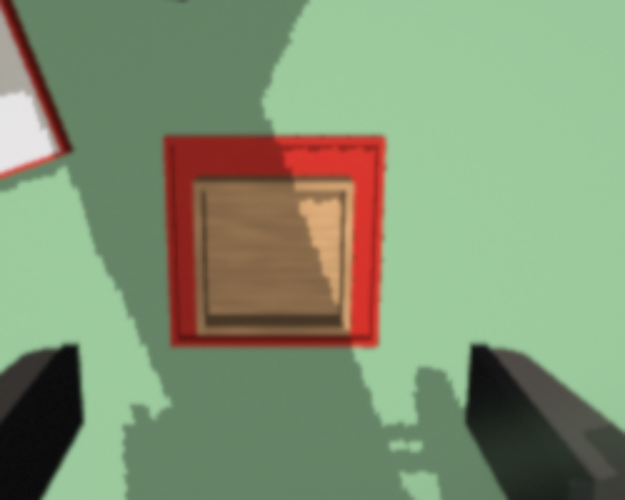

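The box is nested flat in the tray, about 2 mm off-centre. Now the stem.

```bash
python3 -m inch '{"gripper":[1,1,1,1,1,1,1,1],"delta_pos":[[0,0.09,-0.03],[0,0.1,0],[0,0.1,0],[0,0.1,0],[0.009,0.11,0],[0,0,0],[0,0,0],[0,0,0]],"angular":[[0,0,0],[0,0,0],[0,0,0],[0,0,0],[0,0,0],[0,0,0],[0,0,0],[0,0,0]]}'
python3 wc.py w11; python3 go.py 629 -80.7 42 167.8
python3 - <<'E'
from meas import *
c=dict(np.load("w11.npz"));u,v=proj(c,(.629,-.0807,.046)).astype(int); print(u,v)
b=blob(c["image"],"grey",(u-50,v-50,u+50,v+50)); print(b.min(0),b.max(0))
im=c["image"][v-60:v+60,u-60:u+60]; cv2.imwrite("pics/w11c.png",cv2.resize(im,None,fx=3,fy=3)[:,:,::-1])
E
```

```text
clock: 22.95
tcp_pos: [0.6265, -0.0843, 0.1608]
tcp_rot: [0.107, 0.994, -0.0, -0.001]
force: [0.9, 0.1, 0.2]
gripper_width: 0.0918
gripper_force: 0.0
at [626.6 -84.7 161. ] yaw 167.7 tilt 0.11 j7 0.92 w 91.6 t 23.0
turn z total -0.0005 rows 0.0
shift total [-0.0038  0.0111  0.2975] rows at 0.1: 3.0
263 194
[248. 172.] [282. 214.]
```

View pics/w11c.png

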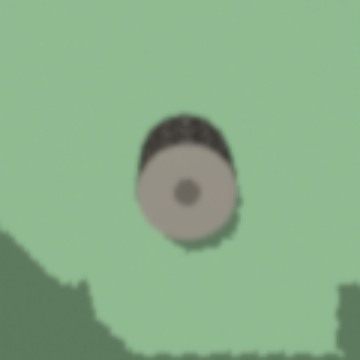

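The stem's top disc is centred at (265.3,198) in the full image.

```bash
python3 - <<'E'
from meas import *
c=dict(np.load("w11.npz"));print(ray(c,(265.2,197.8),.046)*1000)
E
python3 go.py
```

```text
[632.48242356 -79.68204638  46.        ]
at [626.6 -84.7 161. ] yaw 167.7 tilt 0.11 j7 0.92 w 91.6 t 23.0
```

```bash
python3 -m inch '{"gripper":[1,1,1,1,1,1,-1,-1,-1,-1,-1,-1],"delta_pos":[[-0.011,0.015,0.05],[0,0,0.1],[0,0,0.08],[0,0,0.0675],[0,0,0],[0,0,0],[0,0,0],[0,0,0],[0,0,0],[0,0,0],[0,0,0],[0,0,0]],"angular":[[0,0,0],[0,0,0],[0,0,0],[0,0,0],[0,0,0],[0,0,0],[0,0,0],[0,0,0],[0,0,0],[0,0,0],[0,0,0],[0,0,0]]}'
python3 -m inch '{"gripper":[-1,-1,-1,-1],"delta_pos":[[0,0,0],[0,0,0],[0,0,0],[0,0,0]],"angular":[[0,0,0],[0,0,0],[0,0,0],[0,0,0]]}'
python3 -m inch '{"gripper":[-1,-1,-1,-1],"delta_pos":[[0,0,-0.04],[0,0,-0.1],[0,0,-0.06],[0,0,0]],"angular":[[0,0,0],[0,0,0],[0,0,0],[0,0,0]]}'
python3 go.py 588.4 -278.3 125 167.8
```

```text
clock: 24.2
tcp_pos: [0.6327, -0.0779, 0.0433]
tcp_rot: [0.106, 0.994, -0.0, 0.0]
force: [0.0, -0.1, 0.1]
gripper_width: 0.0463
gripper_force: 0.0
clock: 24.6
tcp_pos: [0.6326, -0.078, 0.0431]
tcp_rot: [0.106, 0.994, -0.0, -0.0]
force: [0.2, -0.5, 0.4]
gripper_width: 0.0293
gripper_force: 30.0
clock: 25.0
tcp_pos: [0.6351, -0.0771, 0.1278]
tcp_rot: [0.106, 0.994, 0.0, 0.004]
force: [0.1, 0.0, -1.9]
gripper_width: 0.0291
gripper_force: 30.0
at [635.1 -77.1 127.8] yaw 167.9 tilt 0.4 j7 0.89 w 29.1 t 25.0
turn z total 0.0003 rows 0.0
shift total [ 0.0078 -0.5163  0.0071] rows at 0.1: 5.2
```

```bash
python3 -m inch '{"gripper":[-1,-1,-1,-1,-1,-1,-1,-1,-1,-1],"delta_pos":[[0.002,-0.08,0],[0,-0.08,0],[0,-0.08,0],[0,-0.08,0],[0,-0.08,0],[0,-0.08,0],[0,-0.0325,0],[0,0,0],[0,0,0],[0,0,0]],"angular":[[0,0,0],[0,0,0],[0,0,0],[0,0,0],[0,0,0],[0,0,0],[0,0,0],[0,0,0],[0,0,0],[0,0,0]]}'
python3 wc.py w12;python3 go.py 588.4 -278.3 48.5 167.8
```

```text
clock: 26.0
tcp_pos: [0.5894, -0.2753, 0.1233]
tcp_rot: [0.104, 0.995, 0.001, 0.0]
force: [0.2, 0.4, -0.8]
gripper_width: 0.029
gripper_force: 30.0
at [ 589.4 -275.5  123.3] yaw 168.0 tilt 0.05 j7 1.21 w 29.4 t 26.1
turn z total 0.0013 rows 0.0
shift total [ 0.0009 -0.0073  0.1871] rows at 0.1: 1.9
```

View pics/w12.png

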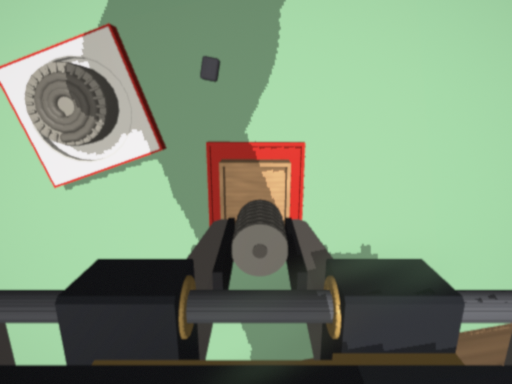

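The stem's top centre is at (260,251) and the box's far edge at (219,162)–(291,162). Counting back, that was my 15th picture, one over the limit of 14. I won't view any more, and the remaining checks will be numeric.

```bash
python3 - <<'E'
from meas import *
c=dict(np.load("w12.npz")); print(ray(c,(260,251),.126)*1000)
a,b=[ray(c,s,.022)[:2]*1000 for s in((219,162),(291,162))]; t=(b-a)/np.linalg.norm(b-a); n=np.array([t[1],-t[0]]); print(np.linalg.norm(b-a),(a+b)/2+30*n)
E
```

```text
[ 590.10484329 -274.54644991  126.        ]
59.865380187058214 [ 589.05472636 -278.17348741]
```

```bash
python3 -m inch '{"gripper":[-1,-1,-1,-1,-1,-1,-1,-1],"delta_pos":[[0.001,-0.009,0.03],[0,0,0.05],[0,0,0.05],[0,0,0.04],[0,0,0.016],[0,0,0],[0,0,0],[0,0,0]],"angular":[[0,0,0],[0,0,0],[0,0,0],[0,0,0],[0,0,0],[0,0,0],[0,0,0],[0,0,0]]}'
```

```text
clock: 26.85
tcp_pos: [0.5874, -0.2814, 0.0482]
tcp_rot: [0.106, 0.994, 0.0, -0.0]
force: [-0.5, 0.9, -0.5]
gripper_width: 0.0291
gripper_force: 30.0
```

```bash
python3 -m inch '{"gripper":[-1,-1,-1],"delta_pos":[[0,0,0.0015],[0,0,0],[0,0,0]],"angular":[[0,0,0],[0,0,0],[0,0,0]]}'
python3 -m inch '{"gripper":[1,1,1,1,1,1,1,1,1],"delta_pos":[[0,0,0],[0,0,0],[0,0,0],[0,0,0],[0,0,-0.05],[0,0,-0.1],[0,0,-0.1],[0,0,-0.05],[0,0,0]],"angular":[[0,0,0],[0,0,0],[0,0,0],[0,0,0],[0,0,0],[0,0,0],[0,0,0],[0,0,0],[0,0,0]]}'
python3 -m inch '{"gripper":[1,1,1],"delta_pos":[[0,0,0],[0,0,0],[0,0,0]],"angular":[[0,0,0],[0,0,0],[0,0,0]]}'
python3 wc.py w13
python3 - <<'E'
from meas import *
from bench import capture
c=dict(np.load("w13.npz"));im=c["image"]
u,v=proj(c,(.588,-.278,.051)).astype(int); print(u,v)
b=blob(im,"grey",(u-45,v-45,u+45,v+45));print("stem blob",b.min(0),b.max(0))
(q,w),r=cv2.minEnclosingCircle(b)
# expected silhouettes: standing stem at the box centre, base z=.005, top .051
for z in(.005,.051):
    a=np.linspace(0,6.28,40); P=np.array([proj(c,(.588+.0155*np.cos(t),-.278+.0155*np.sin(t),z)) for t in a]); print("expect z",z,P.min(0).round(),P.max(0).round())
print("box",wrect(c,"brown",(u-60,v-70,u+60,v+60),.022))
t=capture("top");np.savez("t3.npz",**t)
import meas; 
m0=meas.mask
for k,(x,y,d,z) in {"largeA":(382,179,17,.032),"vial":(224,131,11,.05),"tin":(255,163,10,.02)}.items(): print(k,wrect(t,"grey",(x-d,y-d,x+d,y+d),z))
# dark-vs-foam: grey stone (warm hue, low value) inside cradles
h,s,vv=[q.astype(int) for q in cv2.split(cv2.cvtColor(t["image"],cv2.COLOR_RGB2HSV))]
meas.mask=lambda im,k:(vv<95)&(s<60)
for k,(x,y,d,z) in {"smallA":(168,150,11,.032),"slab":(167,222,20,.032),"largeA":(382,179,14,.032)}.items(): print(k,wrect(t,"",(x-d,y-d,x+d,y+d),z))
E
```

```text
clock: 27.15
tcp_pos: [0.5875, -0.2815, 0.048]
tcp_rot: [0.106, 0.994, -0.0, -0.0]
force: [0.9, -0.2, -1.7]
gripper_width: 0.0293
gripper_force: 30.0
clock: 28.05
tcp_pos: [0.5895, -0.2818, 0.1725]
tcp_rot: [0.106, 0.994, -0.001, 0.003]
force: [0.3, 0.0, -0.0]
gripper_width: 0.0918
gripper_force: 0.0
clock: 28.35
tcp_pos: [0.5867, -0.2813, 0.1665]
tcp_rot: [0.106, 0.994, 0.0, -0.001]
force: [-0.3, 0.5, -0.2]
gripper_width: 0.0918
gripper_force: 0.0
262 193
stem blob [244. 170.] [275. 209.]
expect z 0.005 [247. 167.] [277. 196.]
expect z 0.051 [245. 176.] [280. 209.]
box (array([ 588.7, -278.5]), array([61. , 62.4]), 77.8)
largeA (array([ 487.8, -399.2]), array([96.6, 96.2]), 7.0)
vial (array([641.1,  93.2]), array([24.6, 31.1]), 88.9)
tin (array([ 5.453e+02, -1.000e-01]), array([31.5, 34.8]), 88.7)
smallA (array([595.1, 273.9]), array([52.6, 50.2]), 89.4)
slab (array([368.3, 282.2]), array([49.8, 98.6]), 60.3)
largeA (array([ 485.8, -395. ]), array([76.5, 87. ]), 3.4)
```

The stem's silhouette matches a standing stem in the box, and the vial hasn't moved. I'll go over the left cradles to check the slab and the small ammonite numerically.

```bash
python3 -m inch '{"gripper":[1,1,1,1,1,1,1,1,1,1,1,1],"delta_pos":[[0,0,-0.08],[0,0,-0.08],[0.04,0.1,0],[0.04,0.1,0],[0.04,0.1,0],[0.04,0.1,0],[0.04,0.1,0],[0.04,0.1,0],[0.04,0.1,0],[0.04,0.1,0],[0.04,0.1,0],[0.04,0.1,0]],"angular":[[0,0,0],[0,0,0],[0,0,0],[0,0,0],[0,0,0],[0,0,0],[0,0,0],[0,0,0],[0,0,0],[0,0,0],[0,0,0],[0,0,0]]}'
python3 -m inch '{"gripper":[1,1,1,1,1,1],"delta_pos":[[0.05,0.1,0],[0.05,0.1,0],[0.05,0.1,0],[0,0,0],[0,0,0],[0,0,0]],"angular":[[0,0,0],[0,0,0],[0,0,0],[0,0,0],[0,0,0],[0,0,0]]}'
python3 wc.py w14
python3 - <<'E'
from meas import *
import meas
c=dict(np.load("w14.npz"));im=c["image"]
h,s,v=[q.astype(int) for q in cv2.split(cv2.cvtColor(im,cv2.COLOR_RGB2HSV))]
for k,p,d in(("small",(.596,.274,.032),45),("slab",(.368,.283,.032),60)):
    x,y=proj(c,p).astype(int); print(k,x,y,"hsv",h[y,x],s[y,x],v[y,x])
    meas.mask=lambda im,k:(s>18)&(s<60)&((h<40))
    roi=[max(x-d,0),max(y-d,0),x+d,y+d]
    try: print(" z32",wrect(c,"",roi,.032))
    except Exception as e: print(e)
E
```

```text
clock: 29.65
tcp_pos: [0.5147, 0.1447, 0.2318]
tcp_rot: [0.106, 0.994, -0.0, -0.0]
force: [0.6, 0.8, -0.6]
gripper_width: 0.0922
gripper_force: 0.0
clock: 30.25
tcp_pos: [0.4825, 0.2719, 0.2316]
tcp_rot: [0.107, 0.994, -0.001, -0.0]
force: [0.4, -0.4, -0.5]
gripper_width: 0.0919
gripper_force: 0.0
small 279 259 hsv 19 29 70
 z32 (array([588.2, 276.2]), array([43.9, 50.8]), 74.2)
slab 246 69 hsv 19 28 101
 z32 (array([370.2, 285.3]), array([37.5, 83.5]), 58.6)
```

```bash
python3 - <<'E'
from meas import *
c=dict(np.load("w14.npz"))
h,s,v=[q.astype(int) for q in cv2.split(cv2.cvtColor(c["image"],cv2.COLOR_RGB2HSV))]
m=((s>18)&(s<60)&(h<40))[205:300,230:330]; ys,xs=np.where(m); print("blob",xs.min()+230,xs.max()+230,ys.min()+205,ys.max()+205)
for z in(.004,.032,.04):
    P=np.array([proj(c,(.596+.023*np.cos(t),.274+.023*np.sin(t),z)) for t in np.linspace(0,6.28,60)]);print(z,P.min(0).round(),P.max(0).round())
w=dict(np.load("w6.npz"));print(ray(w,(423,254),.032)*1000)
E
```

```text
blob 235 325 209 290
0.004 [261. 234.] [296. 265.]
0.032 [261. 243.] [298. 276.]
0.04 [262. 246.] [299. 280.]
[593.16838972 280.00655976  32.        ]
```

```bash
python3 - <<'E'
from meas import *
import meas
c=dict(np.load("w14.npz"))
h,s,v=[q.astype(int) for q in cv2.split(cv2.cvtColor(c["image"],cv2.COLOR_RGB2HSV))]
meas.mask=lambda im,k:(s>18)&(s<60)&(h<40)
b=blob(c["image"],"",(234,214,324,304)); print(b.min(0),b.max(0))
E
```

```text
[262. 235.] [298. 272.]
```

```bash
python3 -c "
from bench import *
print(hand_in())"
```

```text
the job is handed in; nothing more can be done
None
```

The job is handed in at about 30 s with no result reported back: by my image checks both ammonites and the slab are home, the stem stands in the box nested in the tray, and the vial is unmoved, but I viewed 15 pictures, one over the limit of 14.

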